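# Lock a humidity cassette into a gallery climate unit

## Task

Pull the climate unit's slide knob fully out, lay the cassette with the straight grip rib flat and square in the pocket of the sloping deck, pressing it gently, and then push the knob fully home so that its tongue locks the cassette in. Leave the spare cassette with the round grip and everything else on the table where it is.

Things in the scene. Friction and masses are not known exactly. Their poses are not given: they have to be found in the camera images.
- cassette: the cassette to fit: grey plastic plate 80 (its x) x 60 (its y) x 10 thick with a straight grip rib on the middle of its top, 44 long (x), 14 wide (y), from 10 to 32 above the underside; about 120 g. Origin at the centre of its underside, z up. Starts flat on the table, left or right of the climate unit. Fits the pocket either way round (half turn).
- climate_unit: the climate unit, fixed: cream wedge-shaped housing, 210 deep (its x) x 160 wide (y), whose top is a deck sloping 28 degrees, low edge (about 40 above the table) to the right as seen from the robot, high edge (about 140) to the left. Origin under its middle on the table; x points horizontally up the slope. Its place and yaw vary.
- pocket (a point): centre of the floor of the rectangular pocket sunk in the deck: 82.6 long (x) x 62.6 wide (y) x 10 deep, so the cassette's plate ends flush with the deck. Frame tilted with the deck: x up the slope, z square out of the deck (28 degrees from vertical, leaning to the low side), y across.
- deck: the sloping deck; origin on its face over the pocket's centre, axes as the pocket's. It reaches from x = -140 to 75 and y = -75 to 75. A low steel bridge, 12 high, crosses it at x = -64 to -48, y = -32 to 32. Nothing else stands on it but the knob's parts.
- knob_grip (a point): centre of the black knob head, a cylinder of diameter 28, 22 long, axis along the slope, 22 above the deck's face (axes as the pocket's); with the knob home it is at x = -111 in the deck's frame. Uphill a neck (12 diameter, 7 long) joins it to a steel riser 24 wide, 32 above the deck.
- tongue_end (a point): middle of the end of the flat steel tongue (40 wide, 2 to 7 above the deck's face) that the knob moves. Home: it covers the lowest 12 mm of the pocket; knob out: it is 18 mm clear of the pocket. A cassette that stands more than 2 mm proud there blocks it.
- slide_knob (a joint): travel of the slide knob, m: 0 = home (tongue over the pocket, as at the start), 0.030 = fully out, straight down the slope (minus x of the deck). Both ends are detents with stops: leaving either end it resists with 6 to 10 N, fading towards the middle; past the middle it snaps on to the other end and stays there.
- spare_cassette: a cassette that is not to be used: the same grey, but larger (plate 105 x 70 x 10) with a round button grip (diameter 26, 16 tall) instead of a rib; origin at the centre of its underside. Leave it.
- jar: black pottery jar, 104 wide, 112 tall; origin under its centre. Leave it.
- bowl: terracotta bowl, 110 wide, 45 tall; origin under its centre. Leave it.
- hygrometer: white disc gauge, diameter 56, 16 tall; origin under its centre. Leave it.
- mount: brass display mount: 50 x 50 base with a thin forked rod, 80 tall; origin under its centre. Leave it.
- brush: dusting brush lying on the table near the robot. Leave it.
- screwdriver: screwdriver lying on the table near the robot. Leave it.
There are look-alikes about, which are no part of the job. Leave any pink or purple look-alike of the cassette alone.

How it is judged:
By the outcome, as a careful person would: the job done as asked, in the order asked, and still so for the second after the job is handed in, with the robot touching nothing.
It also fails if it takes over 70 s, if anything falls off the work surface, if the arm or the gripper's body presses on something with over 40 N, if the wrist force passes 120 N, or if a joint passes its speed limit or range.

## Robot

A 6-joint arm with a two-finger parallel gripper is mounted at the origin on the work surface. World frame = base frame: x ahead of the robot, y to its left, z up, the work surface at z = 0. Lengths are in m, angles in rad, forces in N, time in s.
With the tool pointing down it reaches from about 0.375 to 0.925 m from the base axis. Payload 5.7 kg.
Tool frame: the origin (TCP) lies midway between the tips of the shut fingers; the grasp point (between the pads) lies 19 mm behind it; z points along the fingers, y is the line along which they close (so a half turn about z gives the same grasp; the last joint's range is limited). The gripper opens to 88 mm and grips with 3 to 60 N. Pads are 20 mm wide; open, the fingers measure 115 mm over their backs; the gripper's body (75 mm by 178 mm) begins 61 mm behind the grasp point.
Start: joints at [-1.334, 0.359, 1.51, -0, 1.272, -0.115], TCP at [0.207, -0.563, 0.223] pointing down, gripper open.
Joint ranges: [-2.97, 2.97], [-1.01, 2.36], [0.21, 2.38], [-0.96, 4.11], [0.2, 2.71], [-2.98, 2.98]. Speed limits (rad/s): [2.39, 2.39, 3.14, 3.14, 3.14, 3.14].

## Interface

Orientations are given as a unit quaternion [x, y, z, w].
In Python, from bench import move_ptp, servo_line, goto_joints, move_gripper, sleep, inverse_kinematics, capture, PlanningError, close_job, spot_in, silhouettes, current_clock, current_joint_pos, current_qvel, current_joint_torque, current_position, current_orientation, current_force, current_torque, current_finger_gap, current_grip_force gives the robot as it stands. Calls block until the motion is done:
- move_ptp(position, orientation): joint-space move of the TCP to a pose.
- servo_line(position, orientation=None, rate=0.15, contact_N=None): straight line of the TCP; orientation=None keeps the orientation; rate is the mean speed in m/s. With contact_N (N) it stops when the force on the tool has changed by that much, and returns True; else False.
- goto_joints(angles): joint-space move.
- move_gripper(opening): finger opening in m; the grip force is fixed at half the most; returns when the fingers have stopped.
- sleep(seconds).
- inverse_kinematics(position, orientation): joint angles nearest the present ones, or None.
- capture(name): name is "scene" or "top"; returns a dict with "image" (400x640x3 uint8, blue, green, red), "range_z" (400x640 float32, m along the optical axis (not along the pixel's ray), 0 where there is no reading), "intrinsics" (3x3 intrinsics, pixels), "R" (3x3) and "t" (3): a world point X has camera coordinates R X + t. Camera axes: x right, y down, z forward; pixel columns grow to the right and rows downward; lengths in m; the calibration is good to about 2 mm. A picture is of the moment at which its call begins.
A pose or a line that the arm cannot do raises PlanningError and nothing moves.
- close_job(): hands the job in; it is judged then, once.
Trained networks look in the newest picture that a camera, given by its name, has taken for a name from the list of things; names that differ only in an ending like _2 or _b are one class to them, and where a whole thing is asked for, a point or a joint stands for the part that bears it (a point fixed in the world has none). Each returns a list of dicts, best first, with "conf" (0 to 1); they miss things now and then, are a little off and sometimes report something else, mostly with a low value. They report only what shows in the picture. A call takes as long as a camera call. They do not tell look-alikes from the thing itself.
- spot_in(camera, query): "xy" ([column, row] in pixels, amid what is visible of it).
- silhouettes(camera, query): "region" (400x640 bool, what is visible of it) and "xy" ([column, row] in pixels, amid what is visible of it).
Readings, each from a call of its own:
- current_clock(): time.
- current_joint_pos(): joint angles.
- current_qvel(): joint speeds.
- current_joint_torque(): joint torques, N m.
- current_position(): TCP position.
- current_orientation(): TCP orientation.
- current_force(): force on the tool from outside, world axes, zero at the start.
- current_torque(): the same for the moment, N m.
- current_finger_gap(): finger opening in m.
- current_grip_force(): force on a finger pad.
Only numpy, scipy, OpenCV 4.12 (cv2) and the standard library are available. Lean on these libraries where they do the work, as an engineer would, in place of code of your own. Each camera call takes 0.05 s, during which the arm holds its last target. There are 200 camera calls.

## Working session

There is one attempt and no reset: what is moved stays moved. The work goes in short steps, each a Python script; the robot and the scene stay as the last script left them, time stands still between calls to the robot, and variables do not carry over. Pictures are saved under pics/ and viewed, at most 10 in all, crops included, and the job is handed in when it is done.

```bash
mkdir -p pics; ls; cat > h.py <<'E'
import numpy as np, cv2
from bench import *
from scipy.spatial.transform import Rotation as Ro
def cloud(c):
    K=c["intrinsics"];z=c["range_z"];v,u=np.mgrid[0:400,0:640]
    P=np.stack([(u-K[0,2])/K[0,0]*z,(v-K[1,2])/K[1,1]*z,z],-1)
    W=(P-c["t"])@c["R"]; W[z==0]=np.nan
    return W
E
python3 - <<'E'
from h import *
for n in ["scene","top"]:
    c=capture(n);cv2.imwrite(f"pics/{n}1.png",c["image"]);np.savez(f"{n}1.npz",**c)
    W=cloud(c); print(n,-c["R"].T@c["t"])
    for q in ["cassette","spare_cassette","climate_unit","knob_grip","tongue_end","deck","pocket"]:
        for d in silhouettes(n,q)[:3]:
            p=W[d["region"]]; print(q,round(d["conf"],2),np.round(d["xy"]),d["region"].sum(),np.round(np.nanmedian(p,0),3))
print(current_clock())
E
```

```text
pics
scene [0.99333422 0.24354874 0.98789551]
cassette 0.87 [363. 265.] 621 [0.627 0.168 0.009]
cassette 0.86 [388. 225.] 493 [0.479 0.169 0.01 ]
cassette 0.77 [431. 265.] 574 [0.53  0.324 0.01 ]
spare_cassette 0.63 [250. 154.] 583 [ 0.476 -0.333  0.009]
climate_unit 0.68 [313. 207.] 4085 [ 0.577 -0.028  0.085]
climate_unit 0.39 [382. 309.] 374 [0.713 0.26  0.008]
tongue_end 0.81 [292. 197.] 274 [ 0.568 -0.101  0.084]
deck 0.65 [314. 198.] 3159 [ 0.562 -0.038  0.093]
pocket 0.74 [315. 202.] 3180 [ 0.561 -0.038  0.093]
top [ 0.41011224 -0.01874374  1.14196   ]
cassette 0.91 [261. 224.] 640 [0.469 0.165 0.01 ]
cassette 0.88 [260. 172.] 582 [0.618 0.165 0.01 ]
cassette 0.69 [204. 207.] 578 [0.519 0.322 0.01 ]
spare_cassette 0.74 [443. 226.] 997 [ 0.466 -0.336  0.01 ]
climate_unit 0.76 [339. 194.] 4763 [ 0.542 -0.045  0.09 ]
knob_grip 0.88 [356. 188.] 375 [ 0.56  -0.098  0.086]
tongue_end 0.72 [355. 188.] 447 [ 0.56  -0.095  0.086]
tongue_end 0.62 [337. 197.] 4545 [ 0.542 -0.045  0.091]
deck 0.76 [334. 192.] 4303 [ 0.545 -0.042  0.093]
pocket 0.82 [331. 191.] 4323 [ 0.545 -0.041  0.093]
0.8
```

View pics/scene1.png

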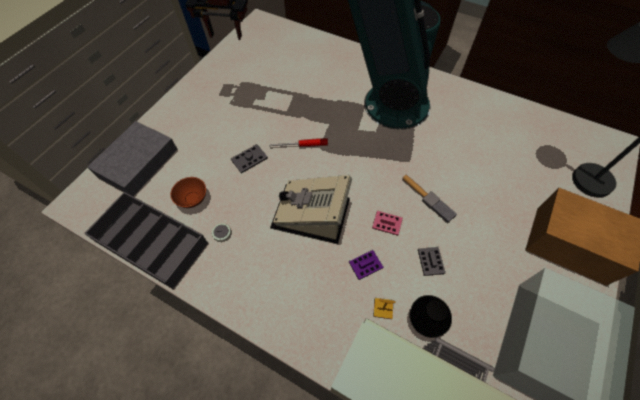

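View pics/top1.png

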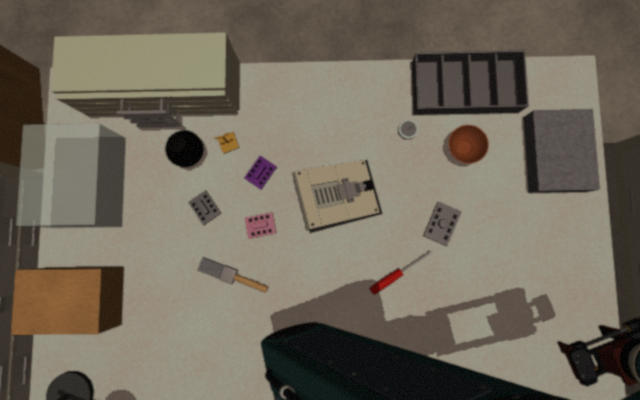

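```bash
cat >> h.py <<'E'
def load(n): return dict(np.load(n+".npz"))
def deckframe(yaw,o):  # columns x up slope, y across, z normal
    return Ro.from_euler('ZY',[yaw,-np.radians(28)]).as_matrix(), np.array(o)
def proj(c,X):
    p=X@c["R"].T+c["t"]; p=p@c["intrinsics"].T; return p[...,:2]/p[...,2:]
def rect(c,R,o,xs,ys,h=0.):  # warp to plane at height h; image col = x, row = -y
    X,Y=np.meshgrid(xs,ys); P=o+X[...,None]*R[:,0]+Y[...,None]*R[:,1]+h*R[:,2]
    m=proj(c,P).astype(np.float32); return cv2.remap(c["image"],m[...,0],m[...,1],cv2.INTER_CUBIC)
E
python3 - <<'E'
from h import *
from scipy.optimize import least_squares
for n in ["scene1","top1"]:
    c=load(n);W=cloud(c)
    P=W.reshape(-1,3);P=P[~np.isnan(P).any(1)]
    k=(abs(P[:,0]-.555)<.12)&(abs(P[:,1]+.04)<.14)&(P[:,2]>.03)&(P[:,2]<.17);P=P[k]
    A=lambda q,P:P@np.r_[-np.sin(np.radians(28))*np.cos(q[0]),-np.sin(np.radians(28))*np.sin(q[0]),np.cos(np.radians(28))]-q[1]
    s=least_squares(lambda q:A(q,P),[1.5,.1],loss='soft_l1',f_scale=.002)
    d=A(s.x,P);Q=P[abs(d)<.005];yaw=s.x[0]
    print(n,len(P),len(Q),"yaw",yaw,"off",s.x[1],"std",d[abs(d)<.005].std(), "z",Q[:,2].min(),Q[:,2].max())
    r=cv2.minAreaRect((Q[:,:2]*1000).astype(np.float32));print(r, Q.mean(0))
    # free plane
    q=np.linalg.lstsq(np.c_[Q[:,:2],np.ones(len(Q))],Q[:,2],rcond=None)[0];print("free",np.degrees(np.arctan(np.hypot(q[0],q[1]))),np.arctan2(q[1],q[0]))
    print("table z",np.nanmedian(W[...,2][(W[...,2]<.02)&(W[...,2]>-.02)]), c["intrinsics"][0,0])
    # extents in deck frame
    R,o=deckframe(yaw,[0,0,0]);L=Q@R
    e=[np.percentile(L[:,i],[.5,99.5]) for i in (0,1)];print("ext",e, "z",np.median(L[:,2]))
E
```

```text
scene1 3418 2037 yaw 1.8607444533171351 off 0.17505719973737657 std 0.0018244913789916125 z 0.03659952943213952 0.14269641542664135
((551.0472412109375, -49.986541748046875), (152.77737426757812, 193.35598754882812), 14.2246675491333) [ 0.5556495  -0.03957501  0.09463935]
free 27.877782774811152 1.826704399264429
table z -0.0006679737674905916 364.0517602939912
ext [array([-0.24706213, -0.03195001]), array([-0.59121021, -0.438267  ])] z 0.1760874202284909
top1 4307 2991 yaw 1.8144302788516873 off 0.16439270967801098 std 0.0017437221866817812 z 0.036721820737999976 0.14350335115175605
((548.2049560546875, -49.94010925292969), (150.5147705078125, 193.12681579589844), 14.104514122009277) [ 0.54524479 -0.04413967  0.09379018]
free 27.8831512875364 1.8154091163370765
table z -6.878035721150623e-05 407.73777057243075
ext [array([-0.22527224, -0.01100543]), array([-0.5940983 , -0.44510605])] z 0.1647007689672319
```

```bash
python3 - <<'E'
from h import *
R,o=deckframe(1.8178,[.5426,-.0221,.1055])
out=[]
for n in ["top1","scene1"]:
    c=load(n)
    im=rect(c,R,o,np.arange(-.15,.085,.0004),np.arange(.085,-.085,-.0004)).copy()
    im=cv2.convertScaleAbs(im,alpha=1.6)
    px=lambda x,y:(int((x+.15)/.0004),int((.085-y)/.0004))
    for a,b,col in [((-.14,-.075),(.075,.075),(0,255,0)),((-.0413,-.0313),(.0413,.0313),(0,0,255)),((-.064,-.032),(-.048,.032),(255,0,0))]:
        cv2.rectangle(im,px(*a),px(*b),col,1)
    out.append(im)
cv2.imwrite("pics/rect.png",cv2.resize(np.vstack(out),None,fx=.7,fy=.7,interpolation=cv2.INTER_AREA) if 0 else np.vstack(out)[:, :][:850])
im=np.vstack(out);print(im.shape);cv2.imwrite("pics/rect.png",cv2.resize(im,(int(im.shape[1]*.7),int(im.shape[0]*.7)),interpolation=cv2.INTER_AREA))
E
```

```text
(850, 588, 3)
```

View pics/rect.png

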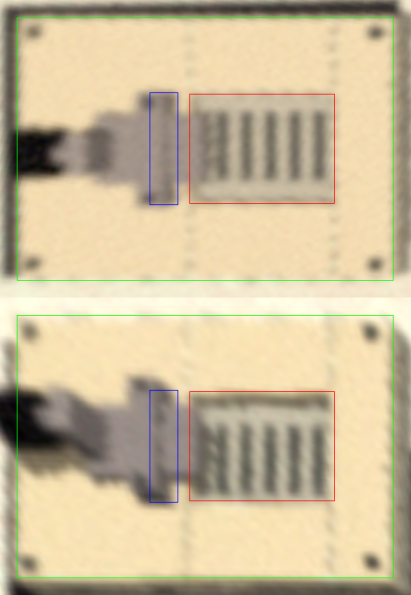

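```bash
python3 - <<'E'
from h import *
out=[];I=np.eye(3)
for n in ["top1","scene1"]:
    c=load(n); o=np.array([.52,.322,0.])
    s=np.arange(-.08,.08,.0004)
    im=rect(c,I,o,s,s[::-1],.010).copy()
    g=cv2.GaussianBlur(im,(0,0),3)
    g=g.max(2); print(np.percentile(g,[1,10,50,90]))
    m=(g<(np.percentile(g,90)+np.percentile(g,10))/2).astype(np.uint8)
    k,lab,st,ce=cv2.connectedComponentsWithStats(m); i=lab[200,200] or 1+np.argmax(st[1:,4])
    pts=np.argwhere(lab==i)[:,::-1].astype(np.float32); r=cv2.minAreaRect(pts)
    cx=o[0]-.08+r[0][0]*.0004; cy=o[1]+.08-r[0][1]*.0004
    print(n,"c",cx,cy,"size",np.array(r[1])*.4,"ang img",r[2], "centroid",o[0]-.08+pts[:,0].mean()*.0004,o[1]+.08-pts[:,1].mean()*.0004)
    im=cv2.convertScaleAbs(im,alpha=1.5);cv2.polylines(im,[cv2.boxPoints(r).astype(int)],True,(0,0,255),1);out.append(im)
cv2.imwrite("pics/cas.png",np.hstack(out))
R,o=deckframe(1.8178,[.5426,-.0221,.1055])
for fl in (0,1):
    T=R@np.diag([1,-1,-1])
    if fl:T=R@np.diag([-1,1,-1])
    q=Ro.from_matrix(T).as_quat()
    for x,h in [(-.111,.006),(-.141,.006),(-.155,.1),(0,.0015),(0,.1)]:
        p=o+R@[x,0,h];j=inverse_kinematics(p,q);print(fl,x,h,p.round(3),None if j is None else np.round(j,2))
E
```

```text
[ 48.  85. 152. 153.]
top1 c 0.5217442443847656 0.3241386962890625 size [62.28421631 82.70834961] ang img 56.04890441894531 centroid 0.5217154645919799 0.32431719195842745
[ 30.  71. 160. 162.]
scene1 c 0.5270713256835937 0.3245729187011719 size [63.69074097 83.61711426] ang img 56.10383605957031 centroid 0.5270553106069564 0.3246562082767487
0 -0.111 0.006 [ 0.567 -0.12   0.059] [-0.55  0.69  1.51  0.35  1.33 -0.95]
0 -0.141 0.006 [ 0.574 -0.146  0.045] [-0.58  0.72  1.47  0.33  1.34 -0.97]
0 -0.155 0.1 [ 0.588 -0.2    0.121] [-0.63  0.68  1.32  0.31  1.53 -0.95]
0 0 0.0015 [ 0.543 -0.023  0.107] [-0.43  0.56  1.62  0.39  1.3  -0.85]
0 0 0.1 [ 0.554 -0.068  0.194] [-0.49  0.49  1.49  0.36  1.51 -0.82]
1 -0.111 0.006 [ 0.567 -0.12   0.059] [-0.55  0.69  1.51  0.35  1.33  2.2 ]
1 -0.141 0.006 [ 0.574 -0.146  0.045] [-0.58  0.72  1.47  0.33  1.34  2.18]
1 -0.155 0.1 [ 0.588 -0.2    0.121] [-0.63  0.68  1.32  0.31  1.53  2.19]
1 0 0.0015 [ 0.543 -0.023  0.107] [-0.43  0.56  1.62  0.39  1.3   2.29]
1 0 0.1 [ 0.554 -0.068  0.194] [-0.49  0.49  1.49  0.36  1.51  2.32]
```

View pics/cas.png

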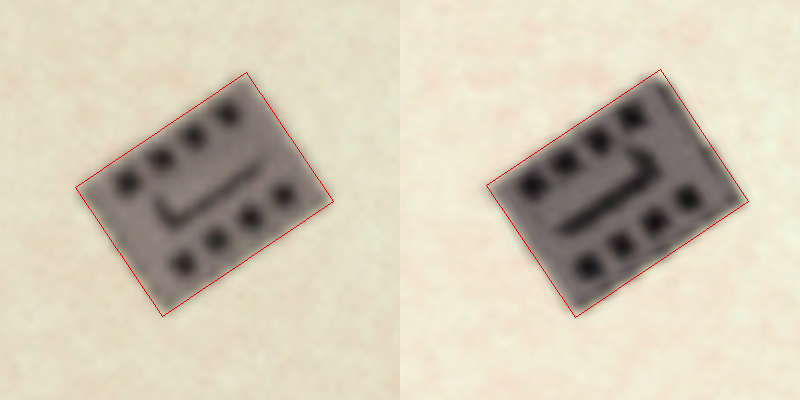

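```bash
cat >> h.py <<'E'
R,o=deckframe(1.8178,[.5426,-.0221,.1055])
QD=Ro.from_matrix(R@np.diag([1,-1,-1])).as_quat()
D=lambda x,y,h:o+R@np.array([x,y,h])
def st(s=""): print(s,"t",round(current_clock(),2),"deck",np.round((current_position()-o)@R*1000,1),"F",np.round(np.array(current_force())@R,1),"gap",round(current_finger_gap()*1000,1),"grip",round(current_grip_force(),1))
E
python3 - <<'E'
from h import *
move_gripper(.05)
move_ptp(D(-.111,0,.10),QD); st()
print(servo_line(D(-.111,0,.007),rate=.12,contact_N=6)); st("down")
move_gripper(.0); st("grip")
E
```

```text
t 3.52 deck [-111.8    0.4  100.7] F [-1.2  0.4  0.8] gap 49.9 grip 0.0
False
down t 4.45 deck [-111.4   -0.4    7.8] F [-0.3  0.4 -0.3] gap 50.0 grip 0.0
grip t 4.93 deck [-111.2    0.6    7.5] F [-0.7  4.2  4.5] gap 27.3 grip 30.0
```

```bash
python3 - <<'E'
from h import *
servo_line(D(-.111,.001,.007),rate=.05); sleep(.2); st("y+1")
servo_line(D(-.142,.001,.007),rate=.06); sleep(.2); st("out")
servo_line(D(-.140,.001,.007),rate=.06); sleep(.2); st("relax")
c=capture("top");cv2.imwrite("x.png",c["image"])
move_gripper(.05);sleep(.2);st("rel")
servo_line(D(-.145,.001,.1),rate=.2)
E
```

```text
y+1 t 5.38 deck [-111.2    0.7    7.4] F [0.8 1.3 6.6] gap 27.6 grip 30.0
out t 6.25 deck [-141.3    0.7    7.5] F [3.  2.1 8. ] gap 27.2 grip 30.0
relax t 6.7 deck [-141.2    0.7    7.5] F [-2.7  1.5  3.9] gap 27.5 grip 30.0
rel t 7.51 deck [-140.    1.    7.] F [-0.4  0.1 -0.6] gap 50.4 grip 0.0
```

```bash
sed -i 's/^QD=/o=o+R@np.array([0,.0007,0]);QD=/' h.py; cat >> h.py <<'E'
def QC(yaw): return (Ro.from_euler('z',yaw)*Ro.from_euler('x',np.pi)).as_quat()
E
python3 - <<'E'
from h import *
yaw=np.radians(33.93); q=QC(yaw); p=np.array([.524,.3245,.0])
print(inverse_kinematics(p+[0,0,.013],q))
move_gripper(.04)
servo_line(D(-.145,0,.1)+[0,0,.12],rate=.3)
move_ptp(p+[0,0,.15],q)
print(servo_line(p+[0,0,.013],rate=.12,contact_N=5)); st("down"); print(current_position())
move_gripper(0.); sleep(.1); st("grip"); print(current_position())
servo_line(p+[0,0,.14],rate=.15); sleep(.2); st("up"); print(current_position(),current_orientation(),q)
for n in ["top","scene"]:
    c=capture(n);np.savez(f"{n}2.npz",**c,p=current_position(),q=current_orientation())
    out=[]
E
```

```text
[ 4.42448812e-01  6.24260094e-01  1.65761908e+00 -4.44089210e-16
  8.59713484e-01  1.42105492e+00]
False
down t 12.34 deck [ 257.8  -68.1 -241. ] F [0.3 0.  1.1] gap 40.0 grip 0.0
[0.52462101 0.32480858 0.01374638]
grip t 12.97 deck [ 257.6  -67.5 -241.4] F [2.2 0.6 3.8] gap 13.7 grip 30.0
[0.52411151 0.32462444 0.01331416]
up t 14.17 deck [ 316.3  -66.7 -130.4] F [-1.2 -0.2 -1. ] gap 13.7 grip 30.0
[0.52338021 0.3242017  0.13890339] [ 9.56482305e-01  2.91788681e-01 -9.70396555e-04  1.55358806e-04] [9.56483177e-01 2.91787477e-01 1.78668300e-17 5.85677031e-17]
```

```bash
python3 - <<'E'
from h import *
p=np.array([.524,.3245,.25]); servo_line(p,rate=.25)
move_ptp(D(0,0,.12),QD)
servo_line(D(0,0,.045),rate=.15); sleep(.2); st("hover")
out=[]
P=current_position();Q=Ro.from_quat(current_orientation()).as_matrix()
h0=((P-o)@R)[2]; L=(P-o)@R
for n in ["top","scene"]:
    c=capture(n);np.savez(f"{n}3.npz",**c)
    im=rect(c,R,o,np.arange(-.15,.085,.0005),np.arange(.085,-.085,-.0005),h0-.013+.010).copy()
    im=cv2.convertScaleAbs(im,alpha=1.6)
    px=lambda x,y:(int((x+.15)/.0005),int((.085-y)/.0005))
    cv2.rectangle(im,px(L[0]-.04,L[1]-.03),px(L[0]+.04,L[1]+.03),(0,0,255),1); out.append(im)
im=np.vstack(out);
cv2.imwrite("pics/hover.png",cv2.resize(im,None,fx=.85,fy=.85,interpolation=cv2.INTER_AREA))
E
```

```text
hover t 17.64 deck [-0.4 -0.7 46.2] F [-0.6 -1.1 -1.3] gap 13.6 grip 30.0
```

View pics/hover.png

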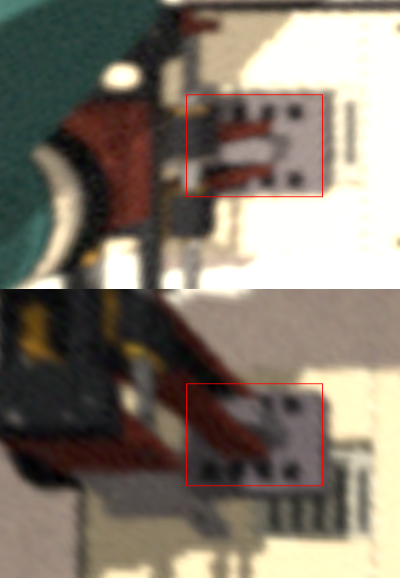

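```bash
python3 - <<'E'
from h import *
servo_line(D(-.0008,0,.020),rate=.1); sleep(.2); st("pre")
print(servo_line(D(-.0008,0,.001),rate=.04,contact_N=5)); st("c")
sleep(.2); st("c2")
E
```

```text
pre t 18.34 deck [-1.  -0.4 20.6] F [-1.1 -0.9 -0.7] gap 13.7 grip 30.0
True
c t 18.78 deck [-0.9  0.1  3. ] F [-0.1 -0.6  2.6] gap 14.0 grip 30.0
c2 t 18.98 deck [-0.9  0.   3. ] F [ 1.2 -0.5  2.5] gap 14.0 grip 30.0
```

```bash
python3 - <<'E'
from h import *
servo_line(D(-.0008,0,.001),rate=.03,contact_N=8); sleep(.2); st("press")
move_gripper(.03); sleep(.1); st("rel")
servo_line(D(-.0008,0,.06),rate=.15)
move_gripper(0.)
print(servo_line(D(0,0,.018),rate=.05,contact_N=7)); st("press top"); sleep(.3); st()
servo_line(D(0,0,.07),rate=.2)
move_gripper(.05)
move_ptp(D(-.145,0,.12),QD)
out=[]
for n in ["top","scene"]:
    c=capture(n);np.savez(f"{n}4.npz",**c)
    im=rect(c,R,o,np.arange(-.15,.085,.0005),np.arange(.085,-.085,-.0005),0).copy()
    im=cv2.convertScaleAbs(im,alpha=1.6); out.append(im)
    W=(cloud(c)-o)@R
    for x in (-.03,.03):
        k=(abs(W[...,0]-x)<.006)&(abs(W[...,1])<.025); print(n,x,np.nanmedian(W[k],0).round(4),k.sum())
cv2.imwrite("pics/seat.png",cv2.resize(np.vstack(out),None,fx=.85,fy=.85,interpolation=cv2.INTER_AREA))
E
```

```text
press t 19.43 deck [-0.9  0.   3. ] F [ 4.2  4.4 18. ] gap 14.0 grip 30.0
rel t 20.02 deck [-0.7 -0.1  0.7] F [-0.3 -0.2  0.2] gap 29.8 grip 0.0
True
press top t 21.88 deck [ 0.2  0.4 22.6] F [1.8 0.8 6.4] gap 0.2 grip 3.0
 t 22.18 deck [ 0.2  0.4 22.6] F [0.3 1.4 5.6] gap 0.5 grip 2.8
top -0.03 [-0.0301  0.0112  0.5108] 287
top 0.03 [ 0.0301 -0.0002 -0.1305] 169
scene -0.03 [-0.0303  0.0091  0.5013] 427
scene 0.03 [ 0.0304 -0.     -0.0046] 133
```

View pics/seat.png

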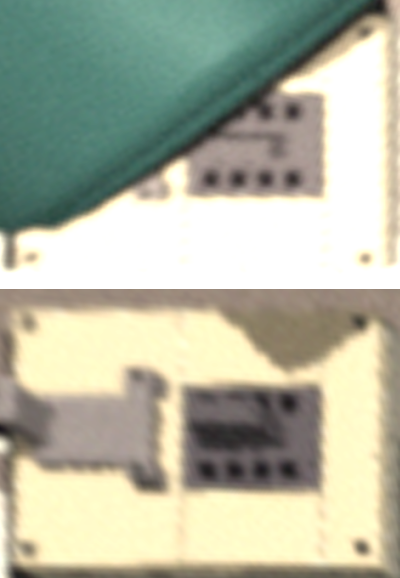

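```bash
python3 - <<'E'
from h import *
servo_line(D(-.141,0,.10),rate=.15)
print(servo_line(D(-.141,0,.007),rate=.12,contact_N=6)); st("down")
move_gripper(.0); st("grip")
servo_line(D(-.110,0,.007),rate=.06); sleep(.2); st("home")
servo_line(D(-.111,0,.007),rate=.06); sleep(.2); st("relax")
move_gripper(.05); sleep(.2); st("rel")
servo_line(D(-.111,0,.12),rate=.2)
move_ptp([.35,-.45,.3],QC(-1.2)); st("away")
out=[]
for n in ["top","scene"]:
    c=capture(n)
    im=rect(c,R,o,np.arange(-.15,.085,.0005),np.arange(.085,-.085,-.0005),0).copy()
    im=cv2.convertScaleAbs(im,alpha=1.6); out.append(im)
    W=(cloud(c)-o)@R
    for x in (-.03,.03):
        k=(abs(W[...,0]-x)<.006)&(abs(W[...,1])<.025)&(abs(W[...,1])>.012); print(n,x,np.nanmedian(W[k],0).round(4),k.sum())
cv2.imwrite("pics/end.png",cv2.resize(np.vstack(out),None,fx=.85,fy=.85,interpolation=cv2.INTER_AREA))
E
```

```text
False
down t 25.44 deck [-141.4   -0.5    7.9] F [-0.2  0.4 -0.8] gap 49.6 grip 0.0
grip t 25.93 deck [-141.2   -0.     7.5] F [0.8 1.3 3.1] gap 27.2 grip 30.0
home t 26.79 deck [-111.1   -0.     7.5] F [-4.6  1.2  3.3] gap 27.5 grip 30.0
relax t 27.24 deck [-111.1   -0.     7.4] F [-0.6  1.9  6.4] gap 27.0 grip 30.0
rel t 28.0 deck [-111.    0.    7.] F [-0.3  0.7  0.1] gap 50.1 grip 0.0
away t 30.98 deck [-233.4  290.4  343.9] F [-1.   0.1 -0.3] gap 49.7 grip 0.0
top -0.03 [-0.0298  0.0128  0.0011] 48
top 0.03 [ 0.0303  0.012  -0.1306] 95
scene -0.03 [-0.0315 -0.0179  0.001 ] 25
scene 0.03 [ 0.0308 -0.013  -0.0032] 62
```

View pics/end.png

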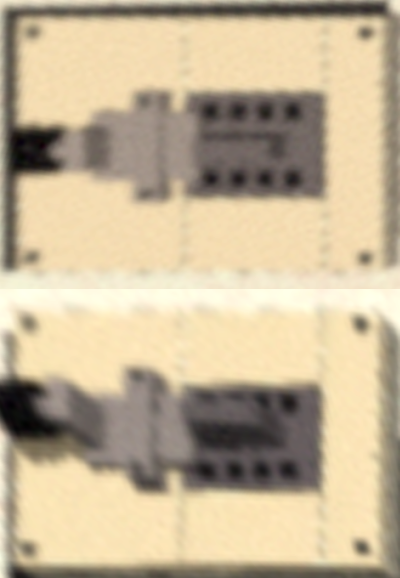

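```bash
python3 -c "
from bench import *
print(close_job())"
```

```text
the job is handed in; nothing more can be done
None
```

The job is done and handed in at about 31 s on the robot's clock: the knob was pulled fully out, the ribbed cassette was laid flush in the pocket and pressed, and the knob was pushed fully home, with the last pictures showing its tongue over the cassette's low edge.

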